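Close down the microscope bench

ROBOT

A 7-joint arm with a two-finger parallel gripper is mounted at the origin on the work surface. World frame = base frame: x ahead of the robot, y to its left, z up, the work surface at z = 0. Lengths are in m, angles in rad, forces in N, time in s.
With the tool pointing down it reaches from about 0.4 to 0.85 m from the base axis. Payload 10.4 kg.
Tool frame: the origin (TCP) lies at the very end of the fingers, on their centre line; the grasp point (between the pads) lies 19 mm behind it; z points along the fingers, y is the line along which they close (so a half turn about z gives the same grasp; the last joint's range is limited). The gripper opens to 85 mm and grips with 20 to 120 N. Pads are 22 mm wide; open, the fingers measure 114 mm over their backs; the gripper's body (76 mm by 85 mm) begins 54 mm behind the grasp point. The pads swing forward as they close: fully open they stand 13 mm farther back than shut.
Start: joints at [-1.22, 0.332, -0.065, 1.46, 0.022, 1.35, -0.088], TCP at [0.228, 0.582, 0.231] pointing down, gripper open.
Joint ranges: [-2.6, 2.6], [-0.5, 2.12], [-1.47, 1.34], [0.16, 2.42], [-1.27, 4.41], [0.06, 2.06], [-2.6, 2.6]. Speed limits (rad/s): [2.22, 2.22, 2.79, 2.79, 3.14, 3.14, 3.14].

INTERFACE

Orientations are given as a unit quaternion [x, y, z, w].
In Python, from workcell import * gives the robot as it stands.
- The arm moves only by the tool step_arm, never from a script. Its argument "commands" is one flat list of numbers, 7 for each row, row after row: the finger opening in mm, from 0 to 85.4, then the shift along the world's x, y, z as a fraction of full scale, then the turn, a rotation vector about the world's x, y, z as a fraction of full scale. A call has exactly 10 rows; each row is the pose to reach, as a shift and turn from the pose commanded when the call began, turning the shorter way round; what a row does not reach only later rows make up. Full scale, the value 1, is 0.6 m for a shift and pi rad for a turn. A row lasts 1/8 s, in which the tool goes at most 62.5 mm and 10.7 degrees, less where a joint would pass 70% of its speed; a pose out of reach is approached as far as the arm can. A call with a number of a shift or a turn outside -1 to 1 is refused whole. A call with a gripper value outside its range is refused whole. The fingers move at their own pace and stop on an object; "squeeze" is the grip in N (left out, the last holds). Time passes only in rows, so rows that repeat a pose let the fingers close, or fill a call up. It gives the time, the measured TCP pose, the force, the opening and the grip force at its end, in the units of the state.
- get_obs(): the state, without advancing time (a new reading comes with each control period).
- camera(name): name is "scene" or "top"; returns the picture (480x640x3 uint8, red, green, blue); there is no depth.
- camera_params(name): a dict with "mtx" (3x3 intrinsics, pixels), "dist" ([k1, k2, p1, p2, k3] as OpenCV has them; the pictures are not rectified), "extrinsics" (4x4, takes a point from world to camera coordinates). Camera axes: x right, y down, z forward; pixel columns grow to the right and rows downward; lengths in m; the calibration is good to about 2 mm. A picture is of the moment at which its call begins. camera_params takes no time and is no camera call.
- hand_in(): hands the job in; it is judged then, once.
The state is a dict: "clock": time; "joint_pos": joint angles; "joint_velocities": joint speeds; "tau": joint torques, N m; "position": TCP position; "ee_rot": TCP orientation; "ft_force": force on the tool from outside, world axes, zero at the start; "torque": the same for the moment, N m; "grip_width": opening from 0.0 (shut) to 1.0 (fully open); "grasp_force": force on a finger pad.
Only numpy, scipy, OpenCV 4.12 (cv2) and the standard library are available. Lean on these libraries where they do the work, as an engineer would, in place of code of your own. Each camera call takes 0.05 s, during which the arm holds its last target. There are 200 camera calls.

TASK

The imaging session is over. First press the red key on the lamp unit firmly and hold it for a moment, so that the lamp cools while you work, without pressing the keys beside it; then hook a fingertip behind the far lip of the steel tray and drag it towards you, sliding and not lifting it, until it sits squarely inside the yellow-taped bay. Once it is there, nest every loose sample cup upon the cup of its own colour in the tray, so that the tray carries one straight blue stack and one straight amber stack, all seated fully; leave the other things on the bench alone.

Things in the scene. Friction and masses are not known exactly. Their poses are not given: they have to be found in the camera images.
- standby_key: the red square membrane key, 28 x 28 mm, on top of the white lamp unit (250 x 220 x 100 mm, at the robot's left); origin: centre of the key's underside, key top 4 mm above it and 106.5 mm above the bench. Pressed straight down: travel only 1.5 mm; it responds once pressed with more than 4 N for 0.2 s.
- key_grey: the grey key of the same keypad and size, next to the red one (56 mm centre to centre); not to be pressed
- key_green: the green key of the same keypad and size, beyond the grey one (112 mm from the red); not to be pressed
- tray: shallow stainless tray, loose on the bench, 0.4 to 0.9 kg; 164 (x) x 244 (y) x 32 mm high over its outward lip (4 mm thick, 8 mm wide, at the top of the wall); floor 3 mm thick. Origin: centre of underside; its x points away from the robot to the far lip, outer edge at x = +82 mm. It slides flat. Two round wire holders (79 mm across, 51 mm high) at y = +-58 mm hold one cup each upright.
- bay: parking bay marked with yellow tape flat on the bench in front of the tray (nothing to bump into): inside of the tape 204 mm (x) by 284 mm (y); origin: its centre on the bench, axes as the tray's when parked
- blue_base: blue plastic sample cup, 58 mm tall: body tapers from 42 mm (foot) to 56 mm across at 34 mm height, then a straight rim band 67 mm across up to 58 mm; wall 2.5 mm. Origin: centre of underside, z up. Nested, a cup's band rests on the rim of the cup below, origin 24 mm above its origin; 3 mm play. Stands in either holder of the tray: bottom of the blue stack.
- amber_base: amber (orange) plastic sample cup, 58 mm tall: body tapers from 42 mm (foot) to 56 mm across at 34 mm height, then a straight rim band 67 mm across up to 58 mm; wall 2.5 mm. Origin: centre of underside, z up. Nested, a cup's band rests on the rim of the cup below, origin 24 mm above its origin; 3 mm play. Stands in the other holder: bottom of the amber stack.
- blue_1: loose empty blue sample cup, upright on the bench at the robot's right, same size and origin as blue_base; may be absent
- blue_2: loose empty blue sample cup, upright on the bench at the robot's right, same size and origin as blue_base; may be absent
- blue_3: loose empty blue sample cup, upright on the bench at the robot's right, same size and origin as blue_base; may be absent
- amber_1: loose empty amber (orange) sample cup, upright on the bench at the robot's right, same size and origin as amber_base; may be absent
- amber_2: loose empty amber (orange) sample cup, upright on the bench at the robot's right, same size and origin as amber_base; may be absent
- amber_3: loose empty amber (orange) sample cup, upright on the bench at the robot's right, same size and origin as amber_base; may be absent
- slide_box: black and grey plastic slide box, 100 x 85 x 35 mm; bystander, origin at the centre of its underside; leave alone
- cleaner_bottle: clear lens-cleaner bottle with red cap, 52 across, 140 tall mm; bystander, origin at the centre of its underside; leave alone
- beaker: plain glass beaker, 72 across, 95 tall mm; bystander, origin at the centre of its underside; leave alone
- oil_bottle: small brown oil bottle, 34 across, 70 tall mm; bystander, origin at the centre of its underside; leave alone
- objective: microscope objective standing on its thread, 34 across, 52 tall mm; bystander, origin at the centre of its underside; leave alone
- petri_dish: closed glass petri dish, 98 across, 16 tall mm; bystander, origin at the centre of its underside; leave alone
There are look-alikes about, which are no part of the job. Leave any green look-alike of the blue_2 alone.

How it is judged:
On the way, in this order (a step that is already met when the one before it is completed fails the run):
1. the red key is pressed with more than 4 N by the fingers, for 0.2 s (contact force between the fingers and standby_key above 4 N), for 0.2 s.
2. the fingers pull on the tray from behind its far lip (contact force between the fingers and tray above 0.5 N and x of the grasp point in the frame of tray above 0.067 m), for 0.2 s.
3. the tray is in the taped bay and at rest, with its two cups upright in it (x of tray in the frame of bay between -0.022 and 0.022 m and y of tray in the frame of bay between -0.022 and 0.022 m and angle between the x axis of tray and the x axis of bay, either way round below 0.15 rad and angle between each of blue_base, amber_base's own z axis and vertical below 0.1 rad and z of blue_base in the frame of tray between -0.003 and 0.009 m and x of blue_base in the frame of tray between -0.015 and 0.015 m and y of blue_base in the frame of tray between -0.075 and 0.075 m and z of amber_base in the frame of tray between -0.003 and 0.009 m and x of amber_base in the frame of tray between -0.015 and 0.015 m and y of amber_base in the frame of tray between -0.075 and 0.075 m and linear speed of tray below 0.02 m/s), for 0.2 s.
4. every loose cup is nested in a cup of its own colour (angle between each of blue_1, blue_2, blue_3, amber_1, amber_2, amber_3's own z axis and vertical below 0.1 rad and ((horizontal distance between blue_1 and blue_base below 0.006 m and z of blue_1 in the frame of blue_base between 0.02 and 0.028 m) or (horizontal distance between blue_1 and blue_2 below 0.006 m and z of blue_1 in the frame of blue_2 between 0.02 and 0.028 m) or (horizontal distance between blue_1 and blue_3 below 0.006 m and z of blue_1 in the frame of blue_3 between 0.02 and 0.028 m)) and ((horizontal distance between blue_2 and blue_base below 0.006 m and z of blue_2 in the frame of blue_base between 0.02 and 0.028 m) or (horizontal distance between blue_2 and blue_1 below 0.006 m and z of blue_2 in the frame of blue_1 between 0.02 and 0.028 m) or (horizontal distance between blue_2 and blue_3 below 0.006 m and z of blue_2 in the frame of blue_3 between 0.02 and 0.028 m)) and ((horizontal distance between blue_3 and blue_base below 0.006 m and z of blue_3 in the frame of blue_base between 0.02 and 0.028 m) or (horizontal distance between blue_3 and blue_1 below 0.006 m and z of blue_3 in the frame of blue_1 between 0.02 and 0.028 m) or (horizontal distance between blue_3 and blue_2 below 0.006 m and z of blue_3 in the frame of blue_2 between 0.02 and 0.028 m)) and ((horizontal distance between amber_1 and amber_base below 0.006 m and z of amber_1 in the frame of amber_base between 0.02 and 0.028 m) or (horizontal distance between amber_1 and amber_2 below 0.006 m and z of amber_1 in the frame of amber_2 between 0.02 and 0.028 m) or (horizontal distance between amber_1 and amber_3 below 0.006 m and z of amber_1 in the frame of amber_3 between 0.02 and 0.028 m)) and ((horizontal distance between amber_2 and amber_base below 0.006 m and z of amber_2 in the frame of amber_base between 0.02 and 0.028 m) or (horizontal distance between amber_2 and amber_1 below 0.006 m and z of amber_2 in the frame of amber_1 between 0.02 and 0.028 m) or (horizontal distance between amber_2 and amber_3 below 0.006 m and z of amber_2 in the frame of amber_3 between 0.02 and 0.028 m)) and ((horizontal distance between amber_3 and amber_base below 0.006 m and z of amber_3 in the frame of amber_base between 0.02 and 0.028 m) or (horizontal distance between amber_3 and amber_1 below 0.006 m and z of amber_3 in the frame of amber_1 between 0.02 and 0.028 m) or (horizontal distance between amber_3 and amber_2 below 0.006 m and z of amber_3 in the frame of amber_2 between 0.02 and 0.028 m))), for 0.2 s.
At the end, for the whole second after the job is handed in: Tray inside the tape (centre within 22 mm each way, turned under 0.15 rad); base cups upright in its holders; every present cup upright (0.1 rad) and seated in a cup of its own colour (24 +- 4 mm above it, axes within 6 mm); all released and at rest (all of step 3 and all of step 4 and linear speed of each of blue_base, amber_base, blue_1, blue_2, blue_3, amber_1, amber_2, amber_3 below 0.02 m/s); the robot touches nothing.
It fails at once if the grey or the green key is pressed (over 2 N) (contact force between anything else and key_grey above 2 N or contact force between anything else and key_green above 2 N).
It fails at once if the tray is lifted (more than 15 mm) (height (world z) of tray above 0.015 m).
It fails at once if a bystander is moved more than 30 mm or knocked over (distance of any of slide_box, cleaner_bottle, beaker, oil_bottle, objective, petri_dish from where it was at the start of the episode above 0.03 m or angle between any of slide_box, cleaner_bottle, beaker, oil_bottle, objective, petri_dish's own z axis and vertical above 0.5 rad).
Of blue_1, blue_2, blue_3, amber_1, amber_2, amber_3 only 4 to 6 are there at a start; the rules pass over those that are not, and their reading is None.
At some moment in a run one of blue_1, blue_2, blue_3, amber_1, amber_2, amber_3 may be knocked a few centimetres aside while the robot is not near it.
It also fails if it takes over 210 s, if anything falls off the work surface, if the arm or the gripper's body presses on something with over 40 N, if the wrist force passes 120 N, or if a joint passes its speed limit or range.

## Working session

There is one attempt and no reset: what is moved stays moved. The work goes in short steps, Python scripts to look and compute and a tool call to move; the robot and the scene stay as the last step left them, time stands still between calls to the robot, and variables do not carry over. Pictures are saved under pics/ and viewed, at most 14 in all, crops included, and the job is handed in when it is done.

Besides the shell and the picture viewer there is one more tool, called as name(argument=value, ...) on one line, values as JSON. step_arm: Moves the arm, as the interface text tells. Its arguments: {"type":"object","properties":{"commands":{"type":"array","items":{"type":"number"}},"squeeze":{"type":"number"}},"required":["commands"]}

```bash
mkdir -p pics; ls; cat > h.py <<'E'
from workcell import *
import numpy as np, cv2
def ray(cam,px):
    p=camera_params(cam);K=np.array(p["mtx"],float);d=np.array(p["dist"],float);E=np.array(p["extrinsics"],float)
    u=cv2.undistortPoints(np.array(px,float).reshape(-1,1,2),K,d).reshape(-1,2)
    R,t=E[:3,:3],E[:3,3]
    return -R.T@t,(np.c_[u,np.ones(len(u))]@R)
def onplane(cam,px,z):
    o,d=ray(cam,px); return o+d*((z-o[2])/d[:,2])[:,None]
def proj(cam,P):
    p=camera_params(cam);E=np.array(p["extrinsics"],float)
    return cv2.projectPoints(np.array(P,float).reshape(-1,1,3),cv2.Rodrigues(E[:3,:3])[0],E[:3,3],np.array(p["mtx"],float),np.array(p["dist"],float))[0].reshape(-1,2)
def snap(cam,name):
    im=cv2.cvtColor(camera(cam),cv2.COLOR_RGB2BGR); cv2.imwrite(f"pics/{name}.png",im); return im
E
python3 - <<'E'
from h import *
for c in("top","scene"):
    snap(c,c+"0"); p=camera_params(c);E=np.array(p["extrinsics"]);print(c,-E[:3,:3].T@E[:3,3],E[2,:3])
o=get_obs();print(o["clock"],o["position"],o["ee_rot"],o["ft_force"])
E
```

```text
pics
top [ 0.18677068 -0.05493316  1.78206896] [ 2.04978618e-01  1.73275219e-04 -9.78766436e-01]
scene [ 1.01186852 -0.93150948  0.86080765] [-0.35218623  0.71308856 -0.60619268]
0.1 [0.2281492  0.58152893 0.23056563] [ 1.85844584e-01  9.82578942e-01 -6.37031456e-04 -9.03898302e-05] [ 0.30705515  0.02628885 -0.6631048 ]
```

View pics/top0.png

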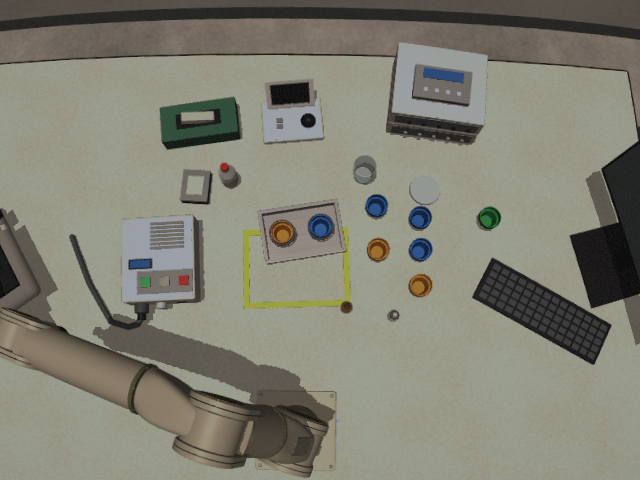

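View pics/scene0.png

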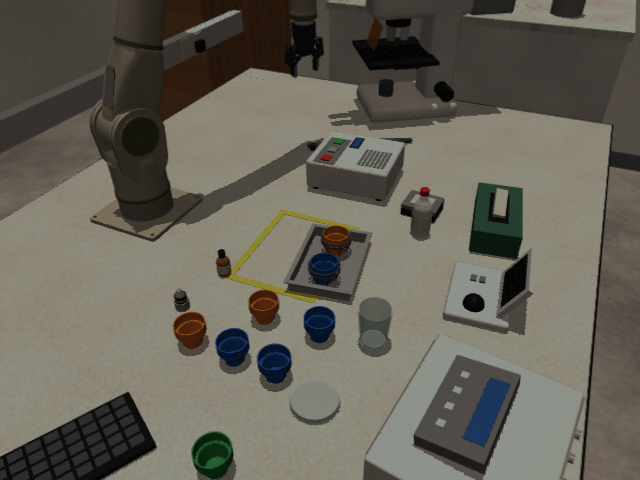

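The top view shows the red key at (183,280), grey at (164,281) and green at (145,282). The tray is centred at (302,231), with the amber base at (283,233) and the blue base at (321,227). The loose cups are blue at (376,206), (420,217) and (420,250), and amber at (378,249) and (420,285).

Look-alikes: the red bottle cap at (225,167) could pass for the red key, and the brown bottle at (346,307) for amber. The green cup at (489,217) could pass for a blue one. I choose the red square on the white unit's keypad.

```bash
cat >> h.py <<'E'
def tri(pt,ps):
    o1,d1=ray("top",pt);o2,d2=ray("scene",ps);d1=d1[0]/np.linalg.norm(d1[0]);d2=d2[0]/np.linalg.norm(d2[0])
    s=np.linalg.lstsq(np.c_[d1,-d2],o2-o1,rcond=None)[0];a=o1+s[0]*d1;b=o2+s[1]*d2
    return (a+b)/2,np.linalg.norm(a-b)
HUE=dict(blue=((100,120,50),(125,255,255)),amber=((8,150,70),(20,255,255)),red=((0,170,110),(4,255,255)),yellow=((26,120,90),(34,255,255)))
def blobs(im,col,amin,amax=1e9):
    m=cv2.inRange(cv2.cvtColor(im,cv2.COLOR_BGR2HSV),*HUE[col])
    if col in("blue","amber"): m=cv2.morphologyEx(m,cv2.MORPH_CLOSE,np.ones((3,3)))
    out=[]
    for c in cv2.findContours(m,cv2.RETR_EXTERNAL,cv2.CHAIN_APPROX_NONE)[0]:
        h=cv2.convexHull(c);M=cv2.moments(h)
        if amin<=M["m00"]<=amax: out.append((M["m10"]/M["m00"],M["m01"]/M["m00"],M["m00"],c))
    return out
def cups(t,s,zt=.045):
    for col in("blue","amber"):
        bt=blobs(t,col,200,1500);bs=blobs(s,col,250,4000)
        for b in bt:
            P=onplane("top",b[:2],zt)[0];r=[]
            for q in bs:
                X,e=tri(b[:2],q[:2]);r.append((e,X,q))
            r=sorted(r,key=lambda k:k[0])[:2]
            print(col,np.round(b[:3],1),"plane",np.round(P,4),[(np.round(k[0]*1e3,1),np.round(k[1],4),np.round(k[2][:3],0)) for k in r[:1]])
E
python3 - <<'E'
from h import *
t=cv2.imread("pics/top0.png");s=cv2.imread("pics/scene0.png")
cups(t,s)
for b in blobs(t,"red",20): print("red top",np.round(b[:3],1),onplane("top",b[:2],.1065))
for b in blobs(s,"red",20): print("red scene",np.round(b[:3],1),onplane("scene",b[:2],.1065))
for n,im in(("top",t),("scene",s)):
    for b in blobs(im,"yellow",150):
        c=b[3];r=cv2.minAreaRect(c);print(n,"yel",r); 
        h=cv2.approxPolyDP(cv2.convexHull(c),4,True)[:,0]; print(h.tolist(),np.round(onplane(n,h,0),3).tolist())
big=cv2.resize(t[195:315,130:360],None,fx=3.4,fy=3.4,interpolation=cv2.INTER_CUBIC);cv2.imwrite("pics/c1.png",big)
big=cv2.resize(s[200:310,220:400],None,fx=4.4,fy=4.4,interpolation=cv2.INTER_CUBIC);cv2.imwrite("pics/c2.png",big)
E
```

```text
blue [420.5 248.7 362.5] plane [ 0.5328 -0.3613  0.045 ] [(np.float64(1.5), array([ 0.531 , -0.3607,  0.0516]), array([231., 340., 619.]))]
blue [320.3 225.5 374.5] plane [ 0.5989 -0.0629  0.045 ] [(np.float64(0.3), array([ 0.5966, -0.0628,  0.0555]), array([324., 261., 385.]))]
blue [420.3 217.1 354.5] plane [ 0.6295 -0.3629  0.045 ] [(np.float64(0.4), array([ 0.6281, -0.3617,  0.051 ]), array([274., 357., 671.]))]
blue [376.1 205.  356. ] plane [ 0.6646 -0.2297  0.045 ] [(np.float64(0.1), array([ 0.6629, -0.2291,  0.0511]), array([319., 317., 541.]))]
blue [443.6  74.7 353. ] plane [ 1.1069 -0.4554  0.045 ] [(np.float64(2.7), array([ 1.026 , -0.4212,  0.1953]), array([ 486.,  412., 1475.]))]
amber [420.4 284.9 370.5] plane [ 0.4244 -0.3591  0.045 ] [(np.float64(1.8), array([ 0.4229, -0.3586,  0.0514]), array([188., 323., 568.]))]
amber [377.7 248.9 368.5] plane [ 0.5304 -0.2335  0.045 ] [(np.float64(0.2), array([ 0.5292, -0.2328,  0.0511]), array([263., 300., 492.]))]
amber [281.4 231.7 375.5] plane [0.5782 0.0523 0.045 ] [(np.float64(0.5), array([0.5763, 0.0519, 0.0547]), array([336., 233., 330.]))]
red top [183.  280.   63.5] [[0.4199315 0.3259623 0.1065   ]]
red top [223.9 166.1  29.5] [[0.76081088 0.22438699 0.1065    ]]
red scene [424.5 189.   21.5] [[0.74022376 0.26494961 0.1065    ]]
red scene [325.5 156.9  28.5] [[0.42492306 0.31786722 0.1065    ]]
top yel ((295.6807861328125, 267.3595886230469), (77.84497833251953, 106.01232147216797), 88.28164672851562)
[[346, 227], [349, 301], [244, 307], [243, 230]] [[0.606, -0.142, 0.0], [0.38, -0.152, 0.0], [0.357, 0.161, 0.0], [0.592, 0.173, 0.0]]
scene yel ((293.0621337890625, 252.78738403320312), (110.75012969970703, 85.38096618652344), 16.294048309326172)
[[281, 210], [358, 228], [313, 302], [228, 278]] [[0.358, 0.155, 0.0], [0.593, 0.165, 0.0], [0.608, -0.146, 0.0], [0.381, -0.158, -0.0]]
```

View pics/c1.png

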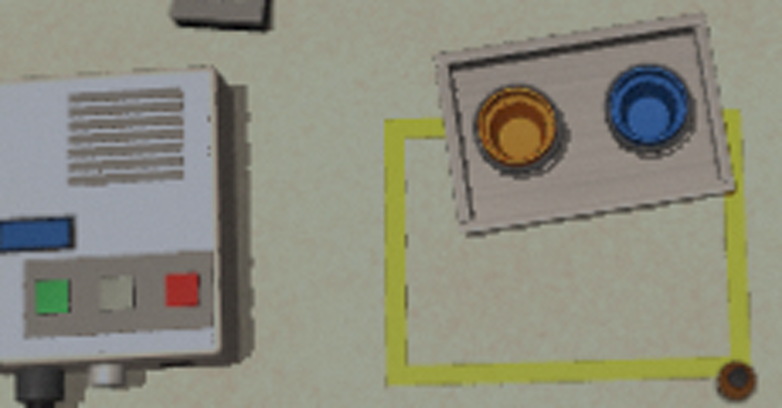

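View pics/c2.png

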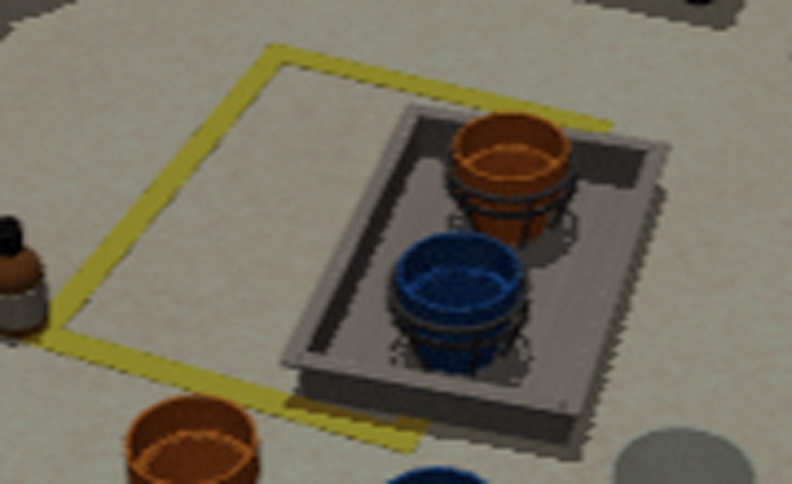

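The crops confirm it: red, grey and green keys sit at crop c1 (182,291), (116,293) and (52,296), and the tray straddles the far tape, turned about 10°. Next I'll get the key, tray and bay numbers.

```bash
python3 - <<'E'
from h import *
t=cv2.imread("pics/top0.png");s=cv2.imread("pics/scene0.png")
c1=lambda q:(np.array(q,float)+.5)/3.4-.5+[130,195]
c2=lambda q:(np.array(q,float)+.5)/4.4-.5+[220,200]
A=onplane("top",c1([[437,57],[703,15],[735,185],[467,235]]),.032)
B=onplane("scene",c2([[668,145],[580,412],[283,362],[412,107]]),.032)
for n,X in(("T",A),("S",B)):
    e=(X[0]-X[1])+(X[3]-X[2]);print(n,X[:,:2].round(4).tolist(),X.mean(0)[:2],"yaw",np.degrees(np.arctan2(-e[0],e[1])))
A=onplane("top",c1([[405,136],[406,366],[729,361]]),0)[:,:2];B=onplane("scene",c2([[287,65],[60,325]]),0)[:,:2]
print("bay in",A,(A[0]+A[2])/2,B)
h=cv2.cvtColor(s,cv2.COLOR_BGR2HSV)
m=cv2.inRange(h,(0,130,70),(7,255,255))|cv2.inRange(h,(172,130,70),(180,255,255))
for c in cv2.findContours(m[145:170,310:340],cv2.RETR_EXTERNAL,2)[0]:
    M=cv2.moments(c)
    if M["m00"]>5: p=np.array([M["m10"],M["m01"]])/M["m00"]+[310,145];print("red s",p,M["m00"],onplane("scene",p,.1065), tri((183,280),p))
for n,u in(("red",(182,291)),("grey",(116,293))): print(n,onplane("top",c1([u]),.1065))
for n,u in(("beaker",(374,340)),):print(n,onplane("scene",[u],0))
E
```

```text
T [[0.6431, 0.125], [0.685, -0.1108], [0.5311, -0.1398], [0.4834, 0.0933]] [ 0.58564861 -0.00805882] yaw 10.831199015470599
S [[0.6485, 0.1201], [0.6897, -0.1138], [0.5316, -0.1437], [0.4928, 0.0922]] [ 0.59067381 -0.01128387] yaw 9.655573140657243
bay in [[ 0.57789462  0.15454946]
 [ 0.3712748   0.14638993]
 [ 0.38010738 -0.13693267]] [0.479001  0.0088084] [[ 0.37829829  0.14024837]
 [ 0.38374739 -0.13826948]]
red s [325.77948718 157.01025641] 32.5 [[0.42581228 0.31780419 0.1065    ]] (array([0.42095747, 0.32742042, 0.10051635]), np.float64(0.0006457532811852061))
red [[0.41918523 0.3253249  0.1065    ]]
grey [[0.41630081 0.381885   0.1065    ]]
beaker [[ 0.77693945 -0.19577256  0.        ]]
```

step_arm(commands=[0, 0.06, -0.08, -0.02, 0, 0, 0, 0, 0.12, -0.16, -0.04, 0, 0, 0, 0, 0.18, -0.24, -0.06, 0, 0, 0, 0, 0.24, -0.32, -0.08, 0, 0, 0, 0, 0.3, -0.4, -0.1, 0, 0, 0, 0, 0.3233, -0.431, -0.13, 0, 0, 0, 0, 0.3233, -0.431, -0.16, 0, 0, 0, 0, 0.3233, -0.431, -0.18, 0, 0, 0, 0, 0.3233, -0.431, -0.19, 0, 0, 0, 0, 0.3233, -0.431, -0.19, 0, 0, 0], squeeze=40)

```text
clock: 1.35
position: [0.4215, 0.324, 0.1171]
ee_rot: [0.185, 0.983, -0.0, -0.0]
ft_force: [-0.6, 0.5, 0.1]
grip_width: 0.003
grasp_force: 0.0
```

step_arm(commands=[0, 0, 0, -0.008, 0, 0, 0, 0, 0, 0, -0.014, 0, 0, 0, 0, 0, 0, -0.018, 0, 0, 0, 0, 0, 0, -0.02, 0, 0, 0, 0, 0, 0, -0.022, 0, 0, 0, 0, 0, 0, -0.024, 0, 0, 0, 0, 0, 0, -0.026, 0, 0, 0, 0, 0, 0, -0.026, 0, 0, 0, 0, 0, 0, -0.026, 0, 0, 0, 0, 0, 0, -0.026, 0, 0, 0])

```text
clock: 2.6
position: [0.4223, 0.3235, 0.1049]
ee_rot: [0.186, 0.983, 0.001, 0.0]
ft_force: [-10.8, -9.2, 32.8]
grip_width: -0.003
grasp_force: 16.5
```

step_arm(commands=[0, 0, 0, 0.08, 0, 0, 0, 0, 0.03, -0.03, 0.15, 0, 0, 0.02, 30, 0.09, -0.1, 0.15, 0, 0, 0.06, 60, 0.15, -0.165, 0.15, 0, 0, 0.09, 60, 0.21, -0.23, 0.15, 0, 0, 0.12, 60, 0.27, -0.3, 0.15, 0, 0, 0.15, 60, 0.33, -0.37, 0.15, 0, 0, 0.176, 60, 0.4, -0.44, 0.15, 0, 0, 0.176, 60, 0.465, -0.5225, 0.1, 0, 0, 0.176, 60, 0.465, -0.5225, 0.06, 0, 0, 0.176])

```text
clock: 3.85
position: [0.7026, 0.004, 0.1365]
ee_rot: [-0.086, 0.996, -0.001, 0.0]
ft_force: [0.2, 0.6, -0.6]
grip_width: 0.705
grasp_force: 0.0
```

```bash
python3 -c "
from h import *
o=get_obs();print(o['position'],o['ee_rot'],o['joint_pos'],o['ft_force'],o['grip_width'])"
```

```text
[0.70262621 0.00400478 0.13652819] [-8.64765154e-02  9.96252773e-01 -1.48393547e-03  1.51147490e-04] [-0.26973093  0.56966532  0.29167249  1.35731898 -0.1617461   1.23760993
  1.77510724] [ 0.15836191  0.60094212 -0.64860866] 0.7047641881542133
```

step_arm(commands=[60, 0, 0, -0.05, 0, 0, 0, 60, 0, 0, -0.1, 0, 0, 0, 60, 0, 0, -0.15, 0, 0, 0, 60, 0, 0, -0.18, 0, 0, 0, 60, 0, 0, -0.195, 0, 0, 0, 60, 0, 0, -0.2, 0, 0, 0, 60, 0, 0, -0.205, 0, 0, 0, 60, 0, 0, -0.205, 0, 0, 0, 60, 0, 0, -0.205, 0, 0, 0, 60, 0, 0, -0.205, 0, 0, 0])

```text
clock: 5.1
position: [0.7014, 0.0098, 0.0151]
ee_rot: [-0.089, 0.996, 0.0, 0.0]
ft_force: [-0.8, 0.5, -0.6]
grip_width: 0.7
grasp_force: 0.0
```

```bash
python3 - <<'E'
from h import *
s=snap("scene","s1");cv2.imwrite("pics/s1c.png",cv2.resize(s[180:330,250:450],None,fx=4,fy=4,interpolation=cv2.INTER_CUBIC))
print(get_obs()['position'],get_obs()['ft_force'])
E
```

```text
[0.70131337 0.00977779 0.01499875] [ 0.35283536 -0.58930063  0.10358843]
```

View pics/s1c.png

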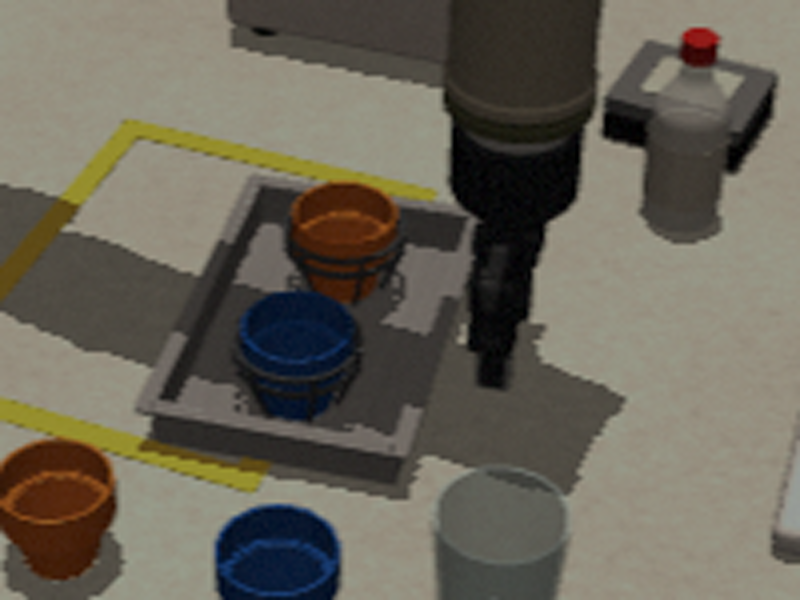

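The crop shows both open fingers behind the tray's far lip, fingertips near (493,380), just clear of the bench. The tray hasn't moved.

step_arm(commands=[60, 0, 0, -0.014, 0, 0, 0, 60, -0.015, 0, -0.014, 0, 0, 0, 60, -0.028, 0, -0.014, 0, 0, 0, 60, -0.036, 0, -0.014, 0, 0, 0, 60, -0.048, 0.001, -0.014, 0, 0, -0.004, 60, -0.06, 0.001, -0.014, 0, 0, -0.008, 60, -0.072, 0.001, -0.014, 0, 0, -0.012, 60, -0.084, 0.001, -0.014, 0, 0, -0.016, 60, -0.096, 0.002, -0.014, 0, 0, -0.02, 60, -0.102, 0.002, -0.014, 0, 0, -0.022])

```text
clock: 6.4
position: [0.6399, 0.011, 0.0066]
ee_rot: [-0.055, 0.998, 0.0, 0.0]
ft_force: [4.5, -0.9, 0.9]
grip_width: 0.704
grasp_force: 2.1
```

```bash
python3 - <<'E'
from h import *
t=snap("top","t2");s=snap("scene","s2")
cups(t,s);o=get_obs();print(o['position'],o['ft_force'],o['ee_rot'])
E
```

```text
blue [420.5 248.7 364. ] plane [ 0.5328 -0.3615  0.045 ] [(np.float64(1.4), array([ 0.531 , -0.3608,  0.0515]), array([231., 341., 622.]))]
blue [318.6 239.5 372.5] plane [ 0.5561 -0.0584  0.045 ] [(np.float64(14.4), array([ 0.5883, -0.063 , -0.1345]), array([319., 317., 537.]))]
blue [420.1 217.2 354. ] plane [ 0.6292 -0.3625  0.045 ] [(np.float64(0.0), array([ 0.6279, -0.3616,  0.0499]), array([274., 357., 690.]))]
blue [376.1 204.9 352.5] plane [ 0.6649 -0.2298  0.045 ] [(np.float64(0.2), array([ 0.6632, -0.2292,  0.0511]), array([319., 317., 537.]))]
blue [443.6  74.7 352. ] plane [ 1.1069 -0.4555  0.045 ] [(np.float64(2.6), array([ 1.0259, -0.4213,  0.1953]), array([ 486.,  412., 1474.]))]
amber [420.4 284.9 370. ] plane [ 0.4245 -0.3591  0.045 ] [(np.float64(3.0), array([ 0.4234, -0.3601,  0.0449]), array([188., 326., 716.]))]
amber [377.6 249.  366. ] plane [ 0.5301 -0.2334  0.045 ] [(np.float64(2.2), array([ 0.5294, -0.2342,  0.0444]), array([263., 303., 628.]))]
[0.63953646 0.0110458  0.0064216 ] [1.51114109 0.17676709 1.55832268] [-5.48693984e-02  9.98493502e-01  1.22227345e-04 -2.45526517e-04]
```

step_arm(commands=[60, -0.012, 0, 0, 0, 0, -0.003, 60, -0.024, 0, 0, 0, 0, -0.006, 60, -0.037, 0, 0, 0, 0, -0.009, 60, -0.049, 0.001, 0, 0, 0, -0.012, 60, -0.061, 0.001, 0, 0, 0, -0.015, 60, -0.073, 0.001, 0, 0, 0, -0.018, 60, -0.085, 0.002, 0, 0, 0, -0.02, 60, -0.097, 0.002, 0, 0, 0, -0.0217, 60, -0.109, 0.002, 0, 0, 0, -0.0217, 60, -0.109, 0.002, 0, 0, 0, -0.0217])

```text
clock: 7.75
position: [0.5733, 0.0123, 0.006]
ee_rot: [-0.021, 1.0, 0.0, -0.001]
ft_force: [0.1, 0.7, -0.1]
grip_width: 0.698
grasp_force: 0.1
```

step_arm(commands=[60, 0.02, 0, 0, 0, 0, 0, 60, 0.04, 0, 0, 0, 0, 0, 60, 0.05, 0, 0.05, 0, 0, 0, 60, 0.05, 0, 0.12, 0, 0, 0, 60, 0.05, 0, 0.2, 0, 0, 0, 60, 0.02, 0.1, 0.25, 0, 0, 0, 60, 0, 0.2, 0.25, 0, 0, 0, 80, 0, 0.3, 0.25, 0, 0, 0, 80, 0, 0.35, 0.25, 0, 0, 0, 80, 0, 0.35, 0.25, 0, 0, 0])

```text
clock: 9.0
position: [0.5741, 0.2259, 0.1557]
ee_rot: [-0.023, 1.0, 0.0, -0.001]
ft_force: [-0.5, -0.7, -0.8]
grip_width: 0.938
grasp_force: 0.0
```

```bash
python3 - <<'E'
from h import *
t=snap("top","t3");s=snap("scene","s3")
cups(t,s);o=get_obs();print(o['position'],o['ft_force'],o['ee_rot'])
cv2.imwrite("pics/t3c.png",cv2.resize(t[180:330,230:450],None,fx=3.6,fy=3.6,interpolation=cv2.INTER_CUBIC))
E
```

```text
blue [315.  263.7 391.5] plane [ 0.4835 -0.0488  0.045 ] [(np.float64(0.1), array([ 0.4817, -0.0488,  0.0557]), array([284., 246., 349.]))]
blue [417.6 242.7 364.5] plane [ 0.5507 -0.3532  0.045 ] [(np.float64(3.2), array([ 0.5508, -0.3512,  0.0506]), array([243., 340., 610.]))]
blue [420.2 217.1 354.5] plane [ 0.6294 -0.3628  0.045 ] [(np.float64(0.7), array([ 0.6276, -0.3619,  0.0508]), array([273., 357., 702.]))]
blue [376.1 205.  354.5] plane [ 0.6648 -0.2297  0.045 ] [(np.float64(0.1), array([ 0.6631, -0.2291,  0.051 ]), array([319., 317., 537.]))]
blue [443.6  74.7 353. ] plane [ 1.1069 -0.4554  0.045 ] [(np.float64(2.7), array([ 1.026 , -0.4212,  0.1953]), array([ 486.,  412., 1475.]))]
amber [420.4 284.9 371. ] plane [ 0.4244 -0.359   0.045 ] [(np.float64(2.2), array([ 0.4231, -0.3591,  0.0488]), array([188., 325., 618.]))]
amber [275.3 264.7 390.5] plane [0.4786 0.0676 0.045 ] [(np.float64(0.5), array([0.4773, 0.0671, 0.054 ]), array([304., 221., 268.]))]
amber [377.6 248.9 366.5] plane [ 0.5303 -0.2334  0.045 ] [(np.float64(1.4), array([ 0.5293, -0.2336,  0.0475]), array([263., 301., 561.]))]
[0.57503821 0.22145597 0.15595882] [-0.40951842 -0.74011031 -0.60466417] [-2.07244208e-02  9.99785065e-01 -4.90183002e-04 -2.86044047e-04]
```

View pics/t3c.png

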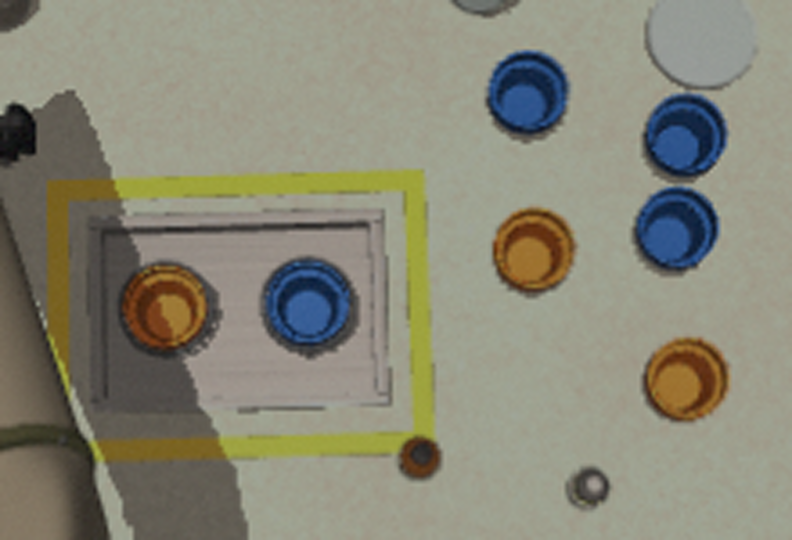

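The tray sits squarely in the bay at about (0.480, 0.009). One blue cup was knocked: it moved from crop position near (686,250) to (677,230). The other cups and the bystanders are unchanged. Next is the first blue cup, at (0.664,-0.2295).

step_arm(commands=[85, 0.02, -0.09, 0, 0, 0, -0.04, 85, 0.035, -0.18, 0, 0, 0, -0.08, 85, 0.05, -0.27, 0, 0, 0, -0.12, 85, 0.07, -0.36, 0, 0, 0, -0.139, 85, 0.09, -0.45, 0, 0, 0, -0.139, 85, 0.11, -0.54, 0, 0, 0, -0.139, 85, 0.13, -0.63, 0, 0, 0, -0.139, 85, 0.149, -0.7, 0, 0, 0, -0.139, 85, 0.149, -0.752, -0.02, 0, 0, -0.139, 85, 0.149, -0.752, -0.05, 0, 0, -0.139])

```text
clock: 10.35
position: [0.6624, -0.2353, 0.1263]
ee_rot: [0.2, 0.98, -0.001, 0.0]
ft_force: [-0.3, 1.2, -0.7]
grip_width: 0.994
grasp_force: 0.0
```

```bash
python3 -c "
from h import *
t=snap('top','t4');s=snap('scene','s4');cups(t,s)
o=get_obs();print(o['position'],o['ee_rot'],o['joint_pos'])"
```

```text
blue [418.8 229.3 879. ] plane [ 0.5919 -0.3577  0.045 ] [(np.float64(24.5), array([ 0.5754, -0.3603,  0.0761]), array([243., 341., 624.]))]
blue [443.6  74.7 352. ] plane [ 1.1069 -0.4555  0.045 ] [(np.float64(2.6), array([ 1.0259, -0.4213,  0.1953]), array([ 486.,  412., 1474.]))]
amber [420.4 284.9 369.5] plane [ 0.4244 -0.359   0.045 ] [(np.float64(3.1), array([ 0.4239, -0.3609,  0.0405]), array([189., 328., 805.]))]
amber [275.3 264.7 388.5] plane [0.4788 0.0677 0.045 ] [(np.float64(174.1), array([ 0.4528,  0.0227, -0.181 ]), array([263., 305., 749.]))]
amber [380.5 250.  241. ] plane [ 0.5273 -0.242   0.045 ] [(np.float64(4.8), array([ 0.5296, -0.2407,  0.0429]), array([263., 305., 749.]))]
[ 0.66222988 -0.22964548  0.12374921] [ 1.97182734e-01  9.80364633e-01  1.88777753e-04 -2.02980369e-03] [-0.03567096  0.60124197  0.45263978  1.37767085 -0.26566079  1.22687536
  1.61208034]
```

step_arm(commands=[85, 0.001, 0, -0.05, 0, 0, 0, 85, 0.001, 0, -0.1, 0, 0, 0, 85, 0.001, 0, -0.14, 0, 0, 0, 85, 0.001, 0, -0.16, 0, 0, 0, 85, 0.001, 0, -0.16, 0, 0, 0, 60, 0.001, 0, -0.16, 0, 0, 0, 60, 0.001, 0, -0.16, 0, 0, 0, 60, 0.001, 0, -0.16, 0, 0, 0, 60, 0.001, 0, -0.16, 0, 0, 0, 60, 0.001, 0, -0.16, 0, 0, 0], squeeze=25)

```text
clock: 11.7
position: [0.6656, -0.2294, 0.0322]
ee_rot: [0.196, 0.981, 0.0, 0.001]
ft_force: [-1.1, -0.1, 6.2]
grip_width: 0.778
grasp_force: 28.5
```

step_arm(commands=[60, 0, 0, 0.06, 0, 0, 0, 60, 0, 0, 0.12, 0, 0, 0, 60, -0.03, 0.03, 0.183, 0, 0, 0, 60, -0.08, 0.08, 0.183, 0, 0, 0, 60, -0.14, 0.14, 0.183, 0, 0, 0, 60, -0.2, 0.2, 0.183, 0, 0, 0, 60, -0.25, 0.25, 0.183, 0, 0, 0, 60, -0.29, 0.29, 0.183, 0, 0, 0, 60, -0.3017, 0.3017, 0.183, 0, 0, 0, 60, -0.3017, 0.3017, 0.183, 0, 0, 0])

```text
clock: 12.95
position: [0.4839, -0.048, 0.1407]
ee_rot: [0.196, 0.981, 0.0, 0.001]
ft_force: [0.3, 0.2, -0.6]
grip_width: 0.78
grasp_force: 28.4
```

```bash
python3 - <<'E'
from h import *
t=snap('top','t5');s=snap('scene','s5')
for im,c in((t,"top"),(s,"scene")):
    for b in blobs(im,"blue",60): print(c,np.round(b[:3],1),cv2.boundingRect(b[3]))
o=get_obs();print(o['clock'],o['position'],o['ee_rot'],o['grip_width'])
P=o['position'];print(proj('scene',P),proj('scene',[.4828,-.0487,.061]))
cv2.imwrite("pics/s5c.png",cv2.resize(s[130:290,200:400],None,fx=3.8,fy=3.7,interpolation=cv2.INTER_CUBIC))
E
```

```text
top [140.  263.2 146.5] (130, 259, 21, 9)
top [418.8 229.2 878.5] (407, 207, 25, 46)
top [443.6  74.7 353. ] (424, 68, 40, 15)
scene [ 486.3  411.7 1475.5] (463, 378, 47, 68)
scene [273.1 356.9 706.5] (256, 344, 35, 27)
scene [243.5 340.6 619.5] (228, 328, 32, 26)
scene [284.2 249.2 145. ] (273, 245, 23, 10)
scene [283.6 213.5 112. ] (275, 210, 20, 8)
scene [356.8 142.1  60. ] (351, 138, 13, 9)
13.05 [ 0.48427995 -0.0488983   0.14043061] [ 1.96647791e-01  9.80474105e-01 -4.32303684e-05  4.16348772e-04] 0.7836174667918526
[[282.94146185 217.78948957]] [[284.2815368  243.96441839]]
```

View pics/s5c.png

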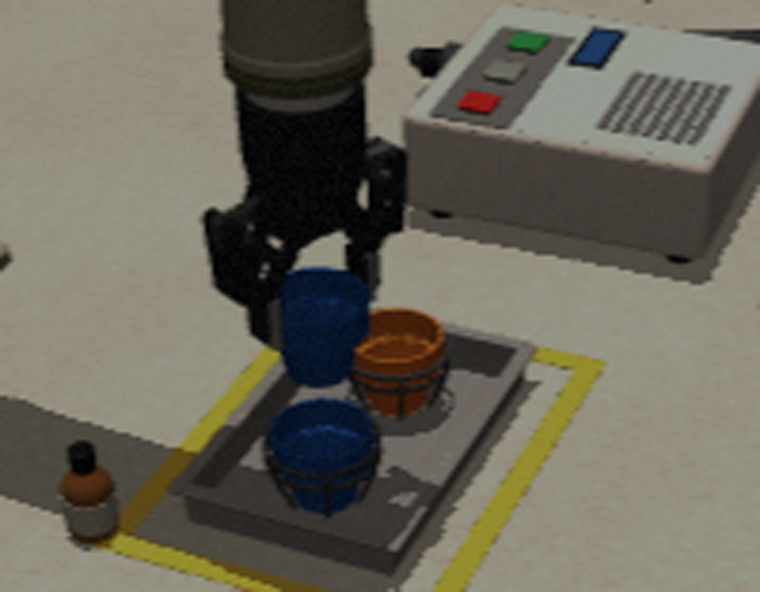

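The crop shows the held blue cup with its foot near (322,380), directly over the blue base rim centred near (323,428). Lowering.

step_arm(commands=[60, 0, 0, -0.03, 0, 0, 0, 60, 0, 0, -0.06, 0, 0, 0, 60, 0, 0, -0.08, 0, 0, 0, 60, 0, 0, -0.095, 0, 0, 0, 60, 0, 0, -0.105, 0, 0, 0, 60, 0, 0, -0.115, 0, 0, 0, 60, 0, 0, -0.122, 0, 0, 0, 60, 0, 0, -0.128, 0, 0, 0, 60, 0, 0, -0.132, 0, 0, 0, 60, 0, 0, -0.135, 0, 0, 0])

```text
clock: 14.3
position: [0.4836, -0.0481, 0.0591]
ee_rot: [0.196, 0.981, 0.0, 0.0]
ft_force: [-0.5, -2.0, 3.1]
grip_width: 0.781
grasp_force: 28.9
```

step_arm(commands=[60, 0, 0, -0.003, 0, 0, 0, 60, 0, 0, -0.005, 0, 0, 0, 85, 0, 0, -0.005, 0, 0, 0, 85, 0, 0, -0.003, 0, 0, 0, 85, 0, 0, -0.003, 0, 0, 0, 85, 0, 0, 0, 0, 0, 0, 85, 0, 0, 0.02, 0, 0, 0, 85, 0, 0, 0.06, 0, 0, 0, 85, 0, 0, 0.11, 0, 0, 0, 85, 0, 0, 0.16, 0, 0, 0])

```text
clock: 15.55
position: [0.4836, -0.0481, 0.1569]
ee_rot: [0.196, 0.981, 0.0, 0.0]
ft_force: [0.6, -0.2, -0.4]
grip_width: 0.996
grasp_force: 0.0
```

step_arm(commands=[85, 0.02, -0.08, 0, 0, 0, 0, 85, 0.04, -0.16, 0, 0, 0, 0, 85, 0.06, -0.24, 0, 0, 0, 0, 85, 0.0765, -0.308, 0, 0, 0, 0, 85, 0.0765, -0.308, -0.03, 0, 0, 0, 85, 0.0765, -0.308, -0.06, 0, 0, 0, 85, 0.0765, -0.308, -0.06, 0, 0, 0, 85, 0.0765, -0.308, -0.06, 0, 0, 0, 85, 0.0765, -0.308, -0.06, 0, 0, 0, 85, 0.0765, -0.308, -0.06, 0, 0, 0])

```text
clock: 16.8
position: [0.5297, -0.2327, 0.1196]
ee_rot: [0.196, 0.981, 0.0, 0.0]
ft_force: [-0.5, -0.2, 0.3]
grip_width: 0.995
grasp_force: 0.0
```

```bash
sed -i 's/^    if col in("blue","amber"): m=.*$//' h.py; python3 - <<'E'
from h import *
t=snap('top','t6');s=snap('scene','s6');cups(t,s)
o=get_obs();print(o['clock'],o['position'],o['joint_pos'])
cv2.imwrite("pics/s6c.png",cv2.resize(s[180:390,160:360],None,fx=2.8,fy=2.8,interpolation=cv2.INTER_CUBIC))
E
```

```text
blue [314.7 262.9 428.5] plane [ 0.486  -0.0479  0.045 ] [(np.float64(108.2), array([ 0.5028, -0.083 , -0.288 ]), array([273., 357., 714.]))]
blue [417.3 241.4 341.5] plane [ 0.5546 -0.3524  0.045 ] [(np.float64(0.2), array([ 0.5531, -0.3513,  0.0519]), array([244., 341., 627.]))]
blue [443.6  74.7 353. ] plane [ 1.1069 -0.4554  0.045 ] [(np.float64(2.7), array([ 1.026 , -0.4212,  0.1952]), array([ 486.,  412., 1474.]))]
amber [420.4 284.8 371. ] plane [ 0.4245 -0.3591  0.045 ] [(np.float64(3.0), array([ 0.4235, -0.3602,  0.0445]), array([188., 326., 726.]))]
amber [275.3 264.7 386.5] plane [0.4786 0.0678 0.045 ] [(np.float64(1.2), array([0.4769, 0.0669, 0.0524]), array([303., 221., 324.]))]
16.9 [ 0.52960457 -0.23279547  0.11943357] [-0.12169603  0.34779393  0.55296958  1.74915347 -0.20240604  1.10112818
  1.67259026]
```

View pics/s6c.png

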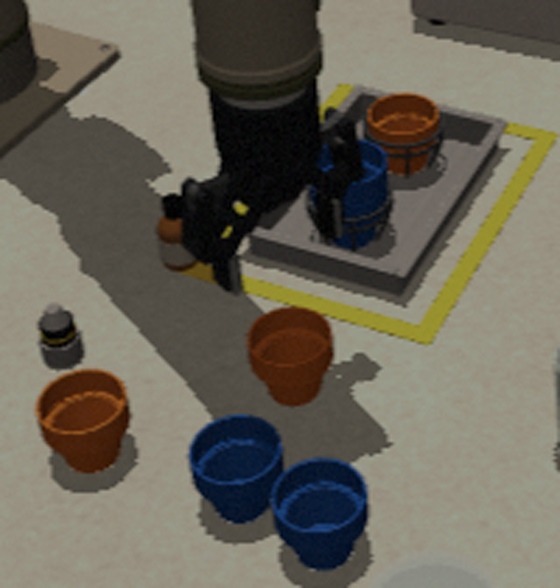

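The crop shows the first blue cup seated upright in the blue base near (350,185). The amber target at (290,350) sits clear, between the fingers.

step_arm(commands=[85, 0, 0, -0.05, 0, 0, 0, 85, 0, 0, -0.1, 0, 0, 0, 85, 0, 0, -0.14, 0, 0, 0, 85, 0, 0, -0.152, 0, 0, 0, 85, 0, 0, -0.152, 0, 0, 0, 60, 0, 0, -0.152, 0, 0, 0, 60, 0, 0, -0.152, 0, 0, 0, 60, 0, 0, -0.152, 0, 0, 0, 60, 0, 0, -0.152, 0, 0, 0, 60, 0, 0, -0.152, 0, 0, 0])

```text
clock: 18.15
position: [0.5302, -0.2332, 0.0294]
ee_rot: [0.196, 0.981, 0.0, 0.001]
ft_force: [-2.0, 0.7, 4.7]
grip_width: 0.78
grasp_force: 27.5
```

step_arm(commands=[60, 0, 0, 0.08, 0, 0, 0, 60, 0, 0, 0.16, 0, 0, 0, 60, -0.01, 0.06, 0.233, 0, 0, 0, 60, -0.03, 0.15, 0.233, 0, 0, 0, 60, -0.04, 0.24, 0.233, 0, 0, 0, 60, -0.055, 0.33, 0.233, 0, 0, 0, 60, -0.07, 0.42, 0.233, 0, 0, 0, 60, -0.08, 0.48, 0.233, 0, 0, 0, 60, -0.0862, 0.501, 0.2, 0, 0, 0, 60, -0.0862, 0.501, 0.17, 0, 0, 0])

```text
clock: 19.4
position: [0.4778, 0.0692, 0.1304]
ee_rot: [0.195, 0.981, 0.001, 0.001]
ft_force: [0.4, 0.4, 0.4]
grip_width: 0.779
grasp_force: 28.6
```

```bash
python3 - <<'E'
from h import *
t=snap('top','t7');s=snap('scene','s7')
for b in blobs(t,"blue",200): print(np.round(b[:3],1),[onplane("top",b[:2],z)[0,:2].round(4) for z in(.045,.072)])
for b in blobs(s,"amber",60): print('s',np.round(b[:3],1),cv2.boundingRect(b[3]))
o=get_obs();print(o['clock'],o['position'],o['grip_width'])
E
```

```text
[314.7 262.8 431. ] [array([ 0.4862, -0.0479]), array([ 0.4815, -0.048 ])]
[417.1 241.4 353.5] [array([ 0.5548, -0.3516]), array([ 0.5491, -0.347 ])]
[420.3 217.1 351.5] [array([ 0.6296, -0.3629]), array([ 0.6227, -0.3581])]
[443.6  74.7 353. ] [array([ 1.1069, -0.4554]), array([ 1.0926, -0.4492])]
s [188.3 324.1 598.5] (173, 312, 32, 28)
s [304.1 222.9 169. ] (292, 217, 25, 13)
s [304.2 192.6 104. ] (296, 189, 19, 9)
19.5 [0.47686079 0.06771934 0.12909338] 0.7801402037356121
```

step_arm(commands=[60, 0.002, 0, -0.03, 0, 0, 0, 60, 0.002, 0, -0.055, 0, 0, 0, 60, 0.002, 0, -0.075, 0, 0, 0, 60, 0.002, 0, -0.09, 0, 0, 0, 60, 0.002, 0, -0.1, 0, 0, 0, 60, 0.002, 0, -0.108, 0, 0, 0, 60, 0.002, 0, -0.115, 0, 0, 0, 60, 0.002, 0, -0.12, 0, 0, 0, 60, 0.002, 0, -0.124, 0, 0, 0, 60, 0.002, 0, -0.126, 0, 0, 0])

```text
clock: 20.75
position: [0.4799, 0.0674, 0.0562]
ee_rot: [0.196, 0.981, 0.0, 0.001]
ft_force: [-10.5, -4.1, 33.9]
grip_width: 0.777
grasp_force: 31.4
```

step_arm(commands=[60, 0, 0, 0.004, 0, 0, 0, 85, 0, 0, 0.005, 0, 0, 0, 85, 0, 0, 0.005, 0, 0, 0, 85, 0, 0, 0.005, 0, 0, 0, 85, 0, 0, 0.03, 0, 0, 0, 85, 0, 0, 0.08, 0, 0, 0, 85, 0, 0, 0.13, 0, 0, 0, 85, 0, 0, 0.18, 0, 0, 0, 85, 0, -0.08, 0.2, 0, 0, 0, 85, 0, -0.16, 0.2, 0, 0, 0])

```text
clock: 22.0
position: [0.4797, -0.0292, 0.1766]
ee_rot: [0.196, 0.981, 0.001, 0.001]
ft_force: [0.1, -0.6, -0.5]
grip_width: 0.992
grasp_force: 0.0
```

```bash
python3 - <<'E'
from h import *
t=snap('top','t8');s=snap('scene','s8')
for c in("blue","amber"):
  for b in blobs(t,c,200): print(c,np.round(b[:3],1),[onplane("top",b[:2],z)[0,:2].round(4) for z in(.048,.072)])
o=get_obs();print(o['clock'],o['position'],o['grip_width'])
cv2.imwrite("pics/s8c.png",cv2.resize(s[180:390,160:360],None,fx=2.8,fy=2.8,interpolation=cv2.INTER_CUBIC))
E
```

```text
blue [417.1 241.3 352. ] [array([ 0.5543, -0.3511]), array([ 0.5492, -0.347 ])]
blue [420.2 216.7 349. ] [array([ 0.6299, -0.3624]), array([ 0.6238, -0.3581])]
blue [443.6  74.7 352. ] [array([ 1.1054, -0.4548]), array([ 1.0927, -0.4492])]
amber [420.4 284.9 370.5] [array([ 0.424 , -0.3586]), array([ 0.4208, -0.3544])]
amber [273.3 263.7 362. ] [array([0.4812, 0.0735]), array([0.4772, 0.0717])]
22.1 [ 0.47889737 -0.03353943  0.17579432] 0.9931481508463214
```

View pics/s8c.png

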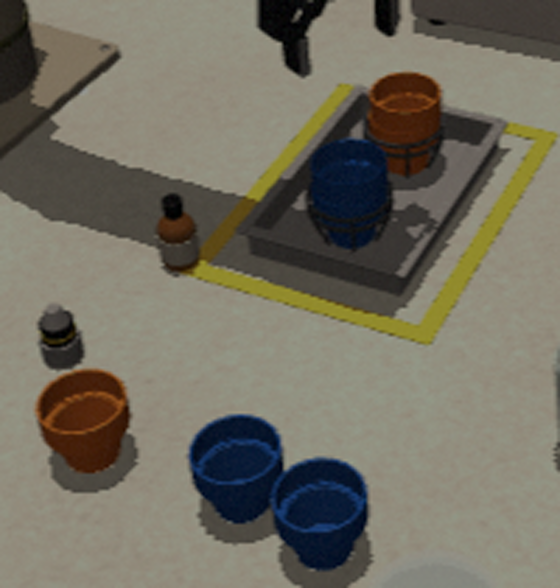

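The crop shows both stacks seated: amber near (403,110), blue near (348,185). Remaining are amber at (85,415), blue at (237,465) and blue at (320,510). Amber is next.

step_arm(commands=[85, -0.01, -0.08, 0, 0, 0, 0, 85, -0.02, -0.17, 0, 0, 0, 0, 85, -0.04, -0.26, 0, 0, 0, 0, 85, -0.06, -0.35, 0, 0, 0, 0, 85, -0.08, -0.44, 0, 0, 0, 0, 85, -0.09, -0.52, 0, 0, 0, 0, 85, -0.0915, -0.545, -0.05, 0, 0, 0, 85, -0.0915, -0.545, -0.093, 0, 0, 0, 85, -0.0915, -0.545, -0.093, 0, 0, 0, 85, -0.0915, -0.545, -0.093, 0, 0, 0])

```text
clock: 23.35
position: [0.4248, -0.3551, 0.1198]
ee_rot: [0.196, 0.981, 0.0, 0.001]
ft_force: [0.2, 0.2, -0.0]
grip_width: 0.995
grasp_force: 0.0
```

```bash
python3 - <<'E'
from h import *
t=snap('top','t9');s=snap('scene','s9')
for c,z in(("blue",.072),("amber",.072)):
  for b in blobs(t,c,200): print(c,np.round(b[:3],1),[onplane("top",b[:2],z)[0,:2].round(4) for z in(.048,.072)])
  for b in blobs(s,c,200): print(' s',np.round(b[:3],1))
o=get_obs();print(o['clock'],o['position'],o['ee_rot'],o['joint_pos'])
E
```

```text
blue [314.7 262.8 426. ] [array([ 0.4855, -0.048 ]), array([ 0.4814, -0.0481])]
blue [417.  241.4 355. ] [array([ 0.5541, -0.351 ]), array([ 0.549 , -0.3469])]
blue [420.2 217.  353. ] [array([ 0.6289, -0.3624]), array([ 0.6228, -0.3581])]
blue [443.6  74.7 353. ] [array([ 1.1054, -0.4547]), array([ 1.0926, -0.4492])]
 s [ 486.2  411.7 1476. ]
 s [273.1 356.9 702. ]
 s [243.5 340.4 609.5]
 s [283.  238.1 300. ]
amber [274.8 263.6 424. ] [array([0.4816, 0.0691]), array([0.4775, 0.0674])]
 s [188.1 326.9 367.5]
 s [304.6 214.2 243.5]
23.45 [ 0.42491162 -0.35523667  0.11995164] [ 1.95825072e-01  9.80638328e-01 -4.64229050e-05  1.00411094e-03] [-0.00284251  0.31869481  0.73036962  1.82105316 -0.23906231  1.08962431
  1.99047108]
```

step_arm(commands=[85, -0.002, -0.006, -0.05, 0, 0, 0, 85, -0.002, -0.006, -0.1, 0, 0, 0, 85, -0.002, -0.006, -0.14, 0, 0, 0, 85, -0.002, -0.006, -0.152, 0, 0, 0, 85, -0.002, -0.006, -0.152, 0, 0, 0, 60, -0.002, -0.006, -0.152, 0, 0, 0, 60, -0.002, -0.006, -0.152, 0, 0, 0, 60, -0.002, -0.006, -0.152, 0, 0, 0, 60, -0.002, -0.006, -0.152, 0, 0, 0, 60, -0.002, -0.006, -0.152, 0, 0, 0])

```text
clock: 24.7
position: [0.4236, -0.3593, 0.0288]
ee_rot: [0.196, 0.981, -0.0, 0.001]
ft_force: [-1.3, 1.1, 5.9]
grip_width: 0.77
grasp_force: 26.9
```

step_arm(commands=[60, 0, 0, 0.09, 0, 0, 0, 60, 0, 0.02, 0.18, 0, 0, 0, 60, 0.01, 0.1, 0.25, 0, 0, 0, 60, 0.03, 0.2, 0.25, 0, 0, 0, 60, 0.04, 0.3, 0.25, 0, 0, 0, 60, 0.05, 0.4, 0.25, 0, 0, 0, 60, 0.07, 0.5, 0.25, 0, 0, 0, 60, 0.08, 0.6, 0.25, 0, 0, 0, 60, 0.09, 0.68, 0.25, 0, 0, 0, 60, 0.09, 0.711, 0.22, 0, 0, 0])

```text
clock: 25.95
position: [0.4779, 0.0712, 0.1609]
ee_rot: [0.194, 0.981, 0.001, 0.002]
ft_force: [-0.4, -1.1, -1.1]
grip_width: 0.773
grasp_force: 28.8
```

step_arm(commands=[60, 0, 0, -0.03, 0, 0, 0, 60, 0, 0, -0.05, 0, 0, 0, 60, 0, 0, -0.05, 0, 0, 0, 60, 0, 0, -0.05, 0, 0, 0, 60, 0, 0, -0.05, 0, 0, 0, 60, 0, 0, -0.05, 0, 0, 0, 60, 0, 0, -0.05, 0, 0, 0, 60, 0, 0, -0.05, 0, 0, 0, 60, 0, 0, -0.05, 0, 0, 0, 60, 0, 0, -0.05, 0, 0, 0])

```text
clock: 27.2
position: [0.4769, 0.0678, 0.1293]
ee_rot: [0.196, 0.981, 0.0, -0.0]
ft_force: [0.3, -0.1, -0.2]
grip_width: 0.768
grasp_force: 28.8
```

```bash
python3 - <<'E'
from h import *
s=snap('scene','s10')
for b in blobs(s,"amber",60): print('s',np.round(b[:3],1),cv2.boundingRect(b[3]))
o=get_obs();print(o['clock'],o['position'],o['ee_rot'],o['ft_force'])
E
```

```text
s [304.7 215.9 140. ] (292, 212, 25, 10)
s [303.9 191.5 116. ] (295, 187, 20, 10)
27.25 [0.47687013 0.06779688 0.12932869] [1.96132945e-01 9.80577313e-01 2.98719100e-05 5.21133868e-06] [-0.06665327 -0.39362802 -1.06831504]
```

step_arm(commands=[60, 0.0015, 0, -0.02, 0, 0, 0, 60, 0.0015, 0, -0.035, 0, 0, 0, 60, 0.0015, 0, -0.045, 0, 0, 0, 60, 0.0015, 0, -0.055, 0, 0, 0, 60, 0.0015, 0, -0.063, 0, 0, 0, 60, 0.0015, 0, -0.07, 0, 0, 0, 60, 0.0015, 0, -0.076, 0, 0, 0, 60, 0.0015, 0, -0.081, 0, 0, 0, 60, 0.0015, 0, -0.084, 0, 0, 0, 60, 0.0015, 0, -0.085, 0, 0, 0])

```text
clock: 28.5
position: [0.4787, 0.0678, 0.0796]
ee_rot: [0.196, 0.981, 0.0, 0.001]
ft_force: [-4.4, -1.3, 18.3]
grip_width: 0.766
grasp_force: 30.4
```

Seated at the expected height. Release and go above the next blue cup, (0.5541,-0.351).

step_arm(commands=[60, 0, 0, 0.002, 0, 0, 0, 85, 0, 0, 0.002, 0, 0, 0, 85, 0, 0, 0.002, 0, 0, 0, 85, 0, 0, 0.002, 0, 0, 0, 85, 0, 0, 0.03, 0, 0, 0, 85, 0, 0, 0.08, 0, 0, 0, 85, 0, 0, 0.13, 0, 0, 0, 85, 0, -0.06, 0.16, 0, 0, 0, 85, 0, -0.14, 0.16, 0, 0, 0, 85, 0.02, -0.24, 0.16, 0, 0, 0])

```text
clock: 29.75
position: [0.49, -0.0767, 0.176]
ee_rot: [0.195, 0.981, 0.001, 0.001]
ft_force: [1.2, -0.6, 0.5]
grip_width: 0.994
grasp_force: 0.0
```

step_arm(commands=[85, 0.02, -0.08, 0, 0, 0, 0, 85, 0.03, -0.16, 0, 0, 0, 0, 85, 0.05, -0.24, 0, 0, 0, 0, 85, 0.07, -0.32, 0, 0, 0, 0, 85, 0.09, -0.4, 0, 0, 0, 0, 85, 0.107, -0.458, 0, 0, 0, 0, 85, 0.107, -0.458, -0.05, 0, 0, 0, 85, 0.107, -0.458, -0.09, 0, 0, 0, 85, 0.107, -0.458, -0.09, 0, 0, 0, 85, 0.107, -0.458, -0.09, 0, 0, 0])

```text
clock: 31.0
position: [0.5545, -0.3512, 0.1221]
ee_rot: [0.196, 0.981, -0.0, 0.001]
ft_force: [-0.5, -0.8, -1.3]
grip_width: 0.991
grasp_force: 0.0
```

```bash
python3 - <<'E'
from h import *
t=snap('top','t11');s=snap('scene','s11')
for c in("blue","amber"):
  for b in blobs(t,c,150): print(c,np.round(b[:3],1),[onplane("top",b[:2],z)[0,:2].round(4) for z in(.048,.072,.084)])
  for b in blobs(s,c,150): print(' s',np.round(b[:3],1),cv2.boundingRect(b[3]))
o=get_obs();print(o['clock'],o['position'],o['ee_rot'],o['joint_pos'])
cv2.imwrite("pics/s11c.png",cv2.resize(s[170:390,180:380],None,fx=2.7,fy=2.7,interpolation=cv2.INTER_CUBIC))
E
```

```text
blue [139.7 263.5 154.5] [array([0.4749, 0.4744]), array([0.4709, 0.4671]), array([0.4689, 0.4634])]
blue [314.7 262.8 428. ] [array([ 0.4855, -0.0479]), array([ 0.4814, -0.048 ]), array([ 0.4793, -0.0481])]
blue [443.6  74.7 352. ] [array([ 1.1053, -0.4548]), array([ 1.0926, -0.4492]), array([ 1.0862, -0.4465])]
 s [ 486.3  411.7 1475. ] (463, 378, 47, 68)
 s [274.2 357.1 642.5] (257, 344, 34, 26)
 s [244.6 343.6 391. ] (228, 335, 32, 18)
 s [284.  237.5 339.5] (271, 230, 27, 16)
amber [274.6 262.9 454. ] [array([0.4835, 0.0698]), array([0.4794, 0.0681]), array([0.4773, 0.0672])]
 s [303.2 213.4 660.5] (291, 198, 26, 33)
31.1 [ 0.5546208  -0.35131463  0.12205891] [ 1.96021281e-01  9.80599061e-01 -1.80588386e-04  1.05142163e-03] [ 0.01721428  0.54457692  0.66165551  1.53278699 -0.35148697  1.18340427
  1.91799266]
```

View pics/s11c.png

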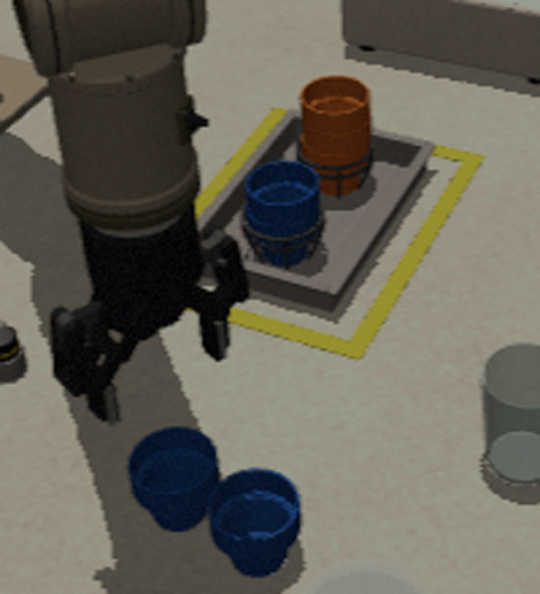

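The crop shows the amber stack of three upright near (336,120) and the blue stack near (283,200). The gripper is above the blue cup at (174,470).

step_arm(commands=[85, 0, 0, -0.05, 0, 0, 0, 85, 0, 0, -0.1, 0, 0, 0, 85, 0, 0, -0.14, 0, 0, 0, 85, 0, 0, -0.156, 0, 0, 0, 85, 0, 0, -0.156, 0, 0, 0, 60, 0, 0, -0.156, 0, 0, 0, 60, 0, 0, -0.156, 0, 0, 0, 60, 0, 0, -0.156, 0, 0, 0, 60, 0, 0, -0.156, 0, 0, 0, 60, 0, 0, -0.156, 0, 0, 0])

```text
clock: 32.35
position: [0.5548, -0.3516, 0.0285]
ee_rot: [0.196, 0.981, -0.0, 0.001]
ft_force: [-1.7, 1.6, 6.7]
grip_width: 0.776
grasp_force: 28.4
```

step_arm(commands=[60, 0, 0, 0.09, 0, 0, 0, 60, 0, 0.01, 0.18, 0, 0, 0, 60, -0.02, 0.08, 0.23, 0, 0, 0, 60, -0.04, 0.17, 0.23, 0, 0, 0, 60, -0.06, 0.26, 0.23, 0, 0, 0, 60, -0.08, 0.35, 0.23, 0, 0, 0, 60, -0.1, 0.44, 0.23, 0, 0, 0, 60, -0.12, 0.505, 0.2, 0, 0, 0, 60, -0.12, 0.505, 0.17, 0, 0, 0, 60, -0.12, 0.505, 0.17, 0, 0, 0])

```text
clock: 33.6
position: [0.4813, -0.0479, 0.1285]
ee_rot: [0.196, 0.981, -0.0, -0.001]
ft_force: [0.7, 0.2, 0.2]
grip_width: 0.773
grasp_force: 28.6
```

```bash
python3 - <<'E'
from h import *
s=snap('scene','s12');t=snap('top','t12')
for b in blobs(s,"blue",60): print('s',np.round(b[:3],1),cv2.boundingRect(b[3]))
for b in blobs(t,"blue",250): print('t',np.round(b[:3],1),onplane("top",b[:2],.048))
o=get_obs();print(o['clock'],o['position'],o['ee_rot'],o['ft_force'])
E
```

```text
s [ 486.3  411.7 1478.5] (463, 378, 47, 68)
s [273.6 357.  685. ] (258, 344, 33, 27)
s [284.8 240.6 116.5] (273, 237, 23, 8)
s [283.  216.1 110.5] (274, 212, 20, 9)
s [356.8 142.1  60.5] (351, 138, 13, 9)
t [420.3 216.9 354. ] [[ 0.62929884 -0.36241186  0.048     ]]
t [443.6  74.7 353. ] [[ 1.10535418 -0.45469462  0.048     ]]
33.7 [ 0.48236964 -0.04871064  0.12961022] [1.96758874e-01 9.80451788e-01 1.19329955e-04 4.71079742e-04] [-0.06103628  0.12157853 -0.34202114]
```

step_arm(commands=[60, 0.001, 0, -0.02, 0, 0, 0, 60, 0.001, 0, -0.035, 0, 0, 0, 60, 0.001, 0, -0.045, 0, 0, 0, 60, 0.001, 0, -0.055, 0, 0, 0, 60, 0.001, 0, -0.063, 0, 0, 0, 60, 0.001, 0, -0.07, 0, 0, 0, 60, 0.001, 0, -0.076, 0, 0, 0, 60, 0.001, 0, -0.081, 0, 0, 0, 60, 0.001, 0, -0.084, 0, 0, 0, 60, 0.001, 0, -0.085, 0, 0, 0])

```text
clock: 34.95
position: [0.4837, -0.0482, 0.0792]
ee_rot: [0.196, 0.981, 0.0, 0.001]
ft_force: [-4.5, 0.0, 21.0]
grip_width: 0.779
grasp_force: 30.3
```

step_arm(commands=[60, 0, 0, 0.002, 0, 0, 0, 85, 0, 0, 0.002, 0, 0, 0, 85, 0, 0, 0.002, 0, 0, 0, 85, 0, 0, 0.002, 0, 0, 0, 85, 0, 0, 0.03, 0, 0, 0, 85, 0, 0, 0.08, 0, 0, 0, 85, 0, 0, 0.13, 0, 0, 0, 85, 0.02, -0.06, 0.13, 0, 0, 0, 85, 0.06, -0.14, 0.13, 0, 0, 0, 85, 0.1, -0.22, 0.13, 0, 0, 0])

```text
clock: 36.2
position: [0.5437, -0.181, 0.1573]
ee_rot: [0.195, 0.981, 0.0, 0.001]
ft_force: [1.9, 1.2, 0.3]
grip_width: 0.993
grasp_force: 0.0
```

step_arm(commands=[85, 0.04, -0.08, 0, 0, 0, 0, 85, 0.08, -0.16, 0, 0, 0, 0, 85, 0.12, -0.24, 0, 0, 0, 0, 85, 0.143, -0.304, 0, 0, 0, 0, 85, 0.143, -0.304, -0.04, 0, 0, 0, 85, 0.143, -0.304, -0.06, 0, 0, 0, 85, 0.143, -0.304, -0.06, 0, 0, 0, 85, 0.143, -0.304, -0.06, 0, 0, 0, 85, 0.143, -0.304, -0.06, 0, 0, 0, 85, 0.143, -0.304, -0.06, 0, 0, 0])

```text
clock: 37.45
position: [0.6286, -0.3623, 0.1204]
ee_rot: [0.196, 0.981, 0.0, 0.0]
ft_force: [-0.3, 0.1, 0.6]
grip_width: 0.993
grasp_force: 0.0
```

```bash
python3 - <<'E'
from h import *
s=snap('scene','s13');t=snap('top','t13')
for b in blobs(s,"blue",100): print('s',np.round(b[:3],1),cv2.boundingRect(b[3]))
for b in blobs(t,"blue",200): print('t',np.round(b[:3],1),[onplane("top",b[:2],z)[0,:2].round(4) for z in(.048,.084)])
o=get_obs();print(o['clock'],o['position'],o['joint_pos'])
E
```

```text
s [ 486.3  411.6 1479.5] (463, 378, 47, 68)
s [273.8 360.4 422. ] (257, 351, 34, 19)
t [313.6 260.4 370. ] [array([ 0.4927, -0.0446]), array([ 0.4864, -0.0448])]
t [443.6  74.7 353. ] [array([ 1.1054, -0.4547]), array([ 1.0863, -0.4464])]
37.55 [ 0.62845285 -0.36235942  0.12008415] [ 0.04536072  0.70514894  0.66663371  1.31256371 -0.43355465  1.26788254
  1.89833153]
```

step_arm(commands=[85, 0.001, 0, -0.05, 0, 0, 0, 85, 0.001, 0, -0.1, 0, 0, 0, 85, 0.001, 0, -0.14, 0, 0, 0, 85, 0.001, 0, -0.1525, 0, 0, 0, 85, 0.001, 0, -0.1525, 0, 0, 0, 60, 0.001, 0, -0.1525, 0, 0, 0, 60, 0.001, 0, -0.1525, 0, 0, 0, 60, 0.001, 0, -0.1525, 0, 0, 0, 60, 0.001, 0, -0.1525, 0, 0, 0, 60, 0.001, 0, -0.1525, 0, 0, 0])

```text
clock: 38.8
position: [0.6297, -0.363, 0.0299]
ee_rot: [0.196, 0.981, -0.0, 0.001]
ft_force: [0.6, -0.4, 6.5]
grip_width: 0.782
grasp_force: 28.4
```

step_arm(commands=[60, 0, 0, 0.06, 0, 0, 0, 60, 0, 0, 0.13, 0, 0, 0, 60, 0, 0, 0.2, 0, 0, 0, 60, -0.02, 0.04, 0.24, 0, 0, 0, 60, -0.06, 0.12, 0.24, 0, 0, 0, 60, -0.1, 0.2, 0.24, 0, 0, 0, 60, -0.12, 0.26, 0.24, 0, 0, 0, 60, -0.12, 0.26, 0.24, 0, 0, 0, 60, -0.12, 0.26, 0.24, 0, 0, 0, 60, -0.12, 0.26, 0.24, 0, 0, 0])

```text
clock: 40.05
position: [0.5569, -0.2077, 0.1724]
ee_rot: [0.197, 0.98, -0.0, 0.0]
ft_force: [1.1, -0.2, -0.1]
grip_width: 0.776
grasp_force: 28.3
```

```bash
python3 - <<'E'
from h import *
s=snap('scene','s14');t=snap('top','t14')
for b in blobs(s,"blue",100): print('s',np.round(b[:3],1),cv2.boundingRect(b[3]))
for b in blobs(t,"blue",100): print('t',np.round(b[:3],1),[onplane("top",b[:2],z)[0,:2].round(4) for z in(.048,.084)])
o=get_obs();print(o['clock'],o['position'],o['grip_width'])
cv2.imwrite("pics/s14c.png",cv2.resize(s[120:340,180:380],None,fx=2.7,fy=2.7,interpolation=cv2.INTER_CUBIC))
E
```

```text
s [ 486.3  411.7 1475. ] (463, 378, 47, 68)
s [278. 247. 111.] (266, 244, 24, 7)
t [139.7 263.2 142.5] [array([0.4756, 0.4745]), array([0.4697, 0.4635])]
t [313.4 261.1 387. ] [array([ 0.4907, -0.0441]), array([ 0.4844, -0.0444])]
t [443.6  74.7 353. ] [array([ 1.1054, -0.4547]), array([ 1.0863, -0.4464])]
40.15 [ 0.55683582 -0.20755949  0.17216782] 0.777702689050668
```

View pics/s14c.png

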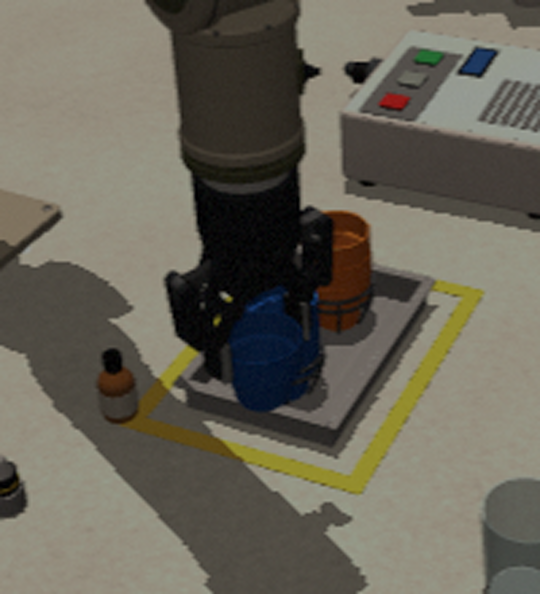

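step_arm(commands=[60, -0.03, 0.06, 0, 0, 0, 0, 60, -0.06, 0.12, 0, 0, 0, 0, 60, -0.09, 0.18, 0, 0, 0, 0, 60, -0.11, 0.23, 0, 0, 0, 0, 60, -0.125, 0.2635, 0, 0, 0, 0, 60, -0.125, 0.2635, 0, 0, 0, 0, 60, -0.125, 0.2635, 0, 0, 0, 0, 60, -0.125, 0.2635, 0, 0, 0, 0, 60, -0.125, 0.2635, 0, 0, 0, 0, 60, -0.125, 0.2635, 0, 0, 0, 0])

```text
clock: 41.4
position: [0.482, -0.0486, 0.1722]
ee_rot: [0.196, 0.981, -0.0, -0.0]
ft_force: [-0.3, 0.3, -0.8]
grip_width: 0.772
grasp_force: 28.3
```

```bash
python3 - <<'E'
from h import *
s=snap('scene','s15')
for b in blobs(s,"blue",50): print('s',np.round(b[:3],1),cv2.boundingRect(b[3]))
o=get_obs();print(o['clock'],o['position'],o['grip_width'])
print(proj('scene',[[.482,-.0484,.109],[.482,-.0484,.085]]))
E
```

```text
s [ 486.3  411.7 1479. ] (463, 378, 47, 68)
s [283.6 233.  135. ] (272, 229, 24, 9)
s [282.3 201.4  78.5] (276, 198, 15, 8)
s [356.8 142.1  60.5] (351, 138, 13, 9)
41.45 [ 0.48198263 -0.04855951  0.17219023] 0.774853326207871
[[282.94955549 228.12185801]
 [283.50818175 236.05648106]]
```

step_arm(commands=[60, 0.001, 0, -0.03, 0, 0, 0, 60, 0.001, 0, -0.055, 0, 0, 0, 60, 0.001, 0, -0.07, 0, 0, 0, 60, 0.001, 0, -0.082, 0, 0, 0, 60, 0.001, 0, -0.092, 0, 0, 0, 60, 0.001, 0, -0.1, 0, 0, 0, 60, 0.001, 0, -0.106, 0, 0, 0, 60, 0.001, 0, -0.111, 0, 0, 0, 60, 0.001, 0, -0.114, 0, 0, 0, 60, 0.001, 0, -0.115, 0, 0, 0])

```text
clock: 42.7
position: [0.4838, -0.0485, 0.1046]
ee_rot: [0.196, 0.981, 0.0, 0.001]
ft_force: [-3.9, -0.5, 16.5]
grip_width: 0.775
grasp_force: 29.8
```

Seated. Release, retreat up and away to the left, then check.

step_arm(commands=[60, 0, 0, 0.002, 0, 0, 0, 85, 0, 0, 0.002, 0, 0, 0, 85, 0, 0, 0.002, 0, 0, 0, 85, 0, 0, 0.002, 0, 0, 0, 85, 0, 0, 0.03, 0, 0, 0, 85, 0, 0, 0.08, 0, 0, 0, 85, 0, 0, 0.15, 0, 0, 0, 85, 0, 0, 0.23, 0, 0, 0, 85, 0, 0.08, 0.25, 0, 0, 0, 85, 0, 0.16, 0.25, 0, 0, 0])

```text
clock: 43.95
position: [0.4832, 0.0485, 0.256]
ee_rot: [0.197, 0.98, 0.001, 0.002]
ft_force: [1.6, 0.7, -0.8]
grip_width: 0.997
grasp_force: 0.0
```

step_arm(commands=[85, 0, 0.1, 0, 0, 0, 0, 85, 0, 0.2, 0, 0, 0, 0, 85, 0, 0.3, 0, 0, 0, 0, 85, 0, 0.4, 0, 0, 0, 0, 85, 0, 0.45, 0, 0, 0, 0, 85, 0, 0.45, 0, 0, 0, 0, 85, 0, 0.45, 0, 0, 0, 0, 85, 0, 0.45, 0, 0, 0, 0, 85, 0, 0.45, 0, 0, 0, 0, 85, 0, 0.45, 0, 0, 0, 0])

```text
clock: 45.2
position: [0.4827, 0.3173, 0.2534]
ee_rot: [0.196, 0.981, 0.0, 0.0]
ft_force: [-0.2, -0.6, 0.4]
grip_width: 0.993
grasp_force: 0.0
```

```bash
python3 - <<'E'
from h import *
s=snap('scene','s16');t=snap('top','t16')
for b in blobs(s,"blue",50)+blobs(s,"amber",50): print('s',np.round(b[:3],1),cv2.boundingRect(b[3]))
for b in blobs(t,"blue",150)+blobs(t,"amber",150): print('t',np.round(b[:3],1),cv2.boundingRect(b[3]),[onplane("top",b[:2],z)[0,:2].round(4) for z in(.048,.084,.096)])
print(get_obs()['position'])
a=cv2.resize(s[160:320,180:350],None,fx=2.3,fy=2.3,interpolation=cv2.INTER_CUBIC);b=cv2.resize(t[180:340,230:400],None,fx=2.3,fy=2.3,interpolation=cv2.INTER_CUBIC)
cv2.imwrite("pics/f16.png",np.hstack([a,b]))
E
```

```text
s [ 486.3  411.7 1475. ] (463, 378, 47, 68)
s [282.7 221.9 315. ] (269, 215, 28, 15)
s [356.8 142.   57. ] (351, 138, 13, 9)
s [303.6 206.  233.5] (291, 201, 26, 12)
t [314.6 261.2 493.5] (303, 248, 24, 28) [array([ 0.4903, -0.0477]), array([ 0.484 , -0.0478]), array([ 0.4819, -0.0479])]
t [443.6  74.7 353. ] (424, 68, 40, 15) [array([ 1.1054, -0.4547]), array([ 1.0863, -0.4464]), array([ 1.0799, -0.4436])]
t [274.6 263.  458. ] (263, 251, 24, 26) [array([0.4831, 0.0697]), array([0.477 , 0.0672]), array([0.4749, 0.0663])]
[0.48259732 0.31751986 0.25332027]
```

View pics/f16.png

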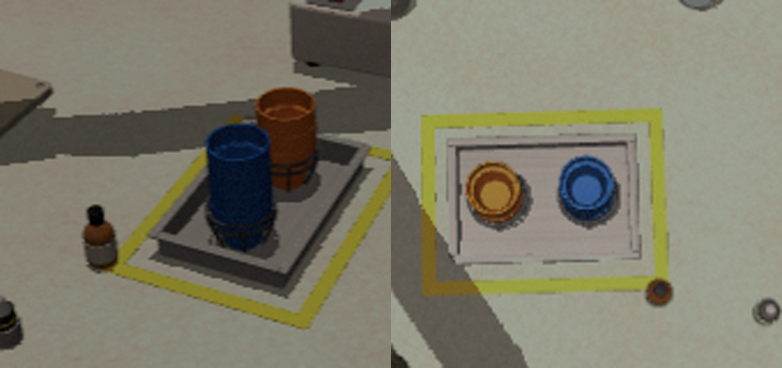

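The picture shows a straight blue stack of four near (240,180) and a straight amber stack of three near (287,135). The tray is square in the bay and the arm is clear.

```bash
python3 -c "
from workcell import *
print(hand_in())"
```

```text
the job is handed in; nothing more can be done
None
```

I handed the job in at about 45 s; no verdict came back. I pressed the red key firmly and dragged the tray square into the taped bay. All five loose cups are nested on their own colours: blue stack of four, amber stack of three.

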